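# Put the tape spools away and close the chest

## Robot

A 7-joint arm with a two-finger parallel gripper is mounted at the origin on the work surface. World frame = base frame: x ahead of the robot, y to its left, z up, the work surface at z = 0. Lengths are in m, angles in rad, forces in N, time in s.
With the tool pointing down it reaches from about 0.4 to 0.85 m from the base axis. Payload 10.4 kg.
Tool frame: the origin (TCP) lies at the very end of the fingers, on their centre line; the grasp point (between the pads) lies 19 mm behind it (r.pinch_z is the distance from the TCP to the grasp point, in m); z points along the fingers, y is the line along which they close (so a half turn about z gives the same grasp; the last joint's range is limited). The gripper opens to 87 mm and grips with 3 to 60 N. Pads are 19 mm wide; open, the fingers measure 117 mm over their backs; the gripper's body (75 mm by 190 mm) begins 51 mm behind the grasp point.
Start: joints at [-1.244, 0.332, -0.065, 1.46, 0.022, 1.35, -0.088], TCP at [0.214, 0.587, 0.223] pointing down, gripper open.
Joint ranges: [-2.6, 2.6], [-0.5, 2.12], [-1.47, 1.34], [0.16, 2.42], [-1.27, 4.41], [0.06, 2.06], [-2.6, 2.6]. Speed limits (rad/s): [2.22, 2.22, 2.79, 2.79, 3.14, 3.14, 3.14].

## Interface

Orientations are given as a unit quaternion [x, y, z, w].
In Python, from bench import sensors, vision, r gives the robot as it stands.
- The arm moves only by the shell command python3 -m crank 'ROWS' [OPENING] [FORCE]. ROWS is JSON, a list of rows, each a list of 2 entries, a list of its own where there are three numbers: the shift along the tool's x, y, z normalised to -1 to 1, where 1 is 3 cm, then the turn about the tool's z normalised to -1 to 1, where 1 is 8 degrees. A call has 1 to 12 rows; each row shifts and turns the commanded pose from where the row before left it, along the tool's axes as they then stand; what a row does not reach is not made up. A row lasts 1/8 s, in which the tool goes at most 62.5 mm and 10.7 degrees, less where a joint would pass 70% of its speed; a pose out of reach is approached as far as the arm can. A call with a number of a shift or a turn outside -1 to 1 is refused whole. A call with a gripper value outside its range is refused whole. OPENING is the opening, from 0 (shut) to 1 (fully open), set as the call begins (- or left out, the last holds). The fingers move at their own pace and stop on an object; FORCE is the grip in N (left out, the last holds). Time passes only in rows, so rows that do not move let the fingers close. It gives the time, the measured TCP pose, the force, the opening and the grip force at its end, in the units of the state.
- sensors.read_state(): the state, without advancing time (a new reading comes with each control period).
- vision.camera(name): name is "side" or "top" or "wrist"; returns the picture (384x512x3 uint8, red, green, blue); there is no depth.
- vision.camera_model(name): a dict with "vertical_fov" (degrees; the focal length in pixels is half the picture's height over the tangent of half this angle, whatever the lens; pixels are square), "cx", "cy" (the principal point, pixels), "camera_from_world" (4x4, takes a point from world to camera coordinates); the wrist camera has in their place "hand_eye" (4x4, takes a point from camera to tool coordinates, whose origin is the TCP and whose axes are the flange's). Camera axes: x right, y down, z forward; pixel columns grow to the right and rows downward; lengths in m; the calibration is good to about 2 mm. A picture is of the moment at which its call begins: read the wrist's pose just before it. camera_model takes no time and is no camera call.
- r.close_job(): hands the job in; it is judged then, once.
The state is a dict: "time": time; "joint_positions": joint angles; "joint_vel": joint speeds; "joint_torque": joint torques, N m; "ee_pos": TCP position; "eef_rot": TCP orientation; "ft_force": force on the tool from outside, world axes, zero at the start; "torque": the same for the moment, N m; "width": finger opening in m; "grip_force": force on a finger pad.
Only numpy, scipy, OpenCV 4.12 (cv2) and the standard library are available. Lean on these libraries where they do the work, as an engineer would, in place of code of your own. Each camera call takes 0.05 s, during which the arm holds its last target. There are 200 camera calls.

## Task

Pack up the tape chest: first take each empty core off its spindle into the grey tray, then set every spool standing on the bench onto a spindle of its own in the chest, roll down and right home. When that is done, with the lid still locked, press the knee of the locked folding stay to break it, then lower the lid without slamming it until it is fully shut; leave the bottle, the brush pot and the can where they stand.

Things in the scene. Friction and masses are not known exactly. Their poses are not given: they have to be found in the camera images.
- chest: fixed open wooden chest of 256 x 224 x 105 mm (its own x, y, z), walls 10 mm; origin under its centre on the bench. Its inner floor lies 30 mm above the bench; four upright steel spindles stand on that floor. A low divider 55 mm high cuts off a compartment with tubes at its -x end. The lid is hinged along the top of the -y side; the folding stay is on the outside of the -x end (the end towards the robot)
- spindle0 (a point): foot of a spindle on the chest's inner floor, 30 mm above the bench, at (-18, -26) mm in the chest's frame; each spindle is 14 mm thick with a round tip 48 mm above its foot; spindles are 84 mm apart
- spindle1 (a point): foot of a spindle on the chest's inner floor, 30 mm above the bench, at (66, -26) mm in the chest's frame; each spindle is 14 mm thick with a round tip 48 mm above its foot; spindles are 84 mm apart
- spindle2 (a point): foot of a spindle on the chest's inner floor, 30 mm above the bench, at (-18, 58) mm in the chest's frame; each spindle is 14 mm thick with a round tip 48 mm above its foot; spindles are 84 mm apart
- spindle3 (a point): foot of a spindle on the chest's inner floor, 30 mm above the bench, at (66, 58) mm in the chest's frame; each spindle is 14 mm thick with a round tip 48 mm above its foot; spindles are 84 mm apart
- spool0_c (a point): spool of tape, 160 g, 68 mm high in all: a grey wound roll 64 mm in diameter and 42 mm high, from which the bare core, a cardboard tube 34 mm in diameter, sticks out 26 mm at the top (grip it there); a bore of 23 mm runs right through. This point is on its axis, half-way up (34 mm above its foot); z is its axis, core end up. It stands upright on the bench at the start, to the left of the chest; may be absent
- spool1_c (a point): spool of tape, 160 g, 68 mm high in all: a grey wound roll 64 mm in diameter and 42 mm high, from which the bare core, a cardboard tube 34 mm in diameter, sticks out 26 mm at the top (grip it there); a bore of 23 mm runs right through. This point is on its axis, half-way up (34 mm above its foot); z is its axis, core end up. It stands upright on the bench at the start, to the left of the chest; may be absent
- spool2_c (a point): spool of tape, 160 g, 68 mm high in all: a grey wound roll 64 mm in diameter and 42 mm high, from which the bare core, a cardboard tube 34 mm in diameter, sticks out 26 mm at the top (grip it there); a bore of 23 mm runs right through. This point is on its axis, half-way up (34 mm above its foot); z is its axis, core end up. It stands upright on the bench at the start, to the left of the chest; may be absent
- spool3_c (a point): spool of tape, 160 g, 68 mm high in all: a grey wound roll 64 mm in diameter and 42 mm high, from which the bare core, a cardboard tube 34 mm in diameter, sticks out 26 mm at the top (grip it there); a bore of 23 mm runs right through. This point is on its axis, half-way up (34 mm above its foot); z is its axis, core end up. It stands upright on the bench at the start, to the left of the chest; may be absent
- core0_c (a point): empty core: a bare cardboard tube 34 mm in diameter, 68 mm high, bore 23 mm, 50 g, standing on spindle0 at the start; this point is on its axis, half-way up; z is its axis; may be absent
- core1_c (a point): empty core: a bare cardboard tube 34 mm in diameter, 68 mm high, bore 23 mm, 50 g, standing on spindle1 at the start; this point is on its axis, half-way up; z is its axis; may be absent
- core2_c (a point): empty core: a bare cardboard tube 34 mm in diameter, 68 mm high, bore 23 mm, 50 g, standing on spindle2 at the start; this point is on its axis, half-way up; z is its axis; may be absent
- core3_c (a point): empty core: a bare cardboard tube 34 mm in diameter, 68 mm high, bore 23 mm, 50 g, standing on spindle3 at the start; this point is on its axis, half-way up; z is its axis; may be absent
- tray: fixed grey open tray for empties, 170 x 120 x 45 mm (its own x, y, z), walls and floor 5 mm, on the bench to the left; origin under its centre
- lid_hinge (a point): middle of the lid's hinge line (105 mm above the bench, at the chest's -y side); the lid turns about the chest's x axis through it
- lid_edge (a point): middle of the lid's free edge, on its outer face (the face turned away from the chest while open, upwards when closed). Lid: board of 256 x 224 mm, 12 mm thick, 0.42 kg; the hinge line lies in its inner face, 224 mm from the free edge
- lid (a joint): turn of the lid, rad: 0 as it stands locked open (97 degrees up from closed, leaning a little outwards), grows as it is lowered, 1.69 = closed on the rim. A stiff hinge (0.65 N m): it stays where it is left and must be pushed all the way down. It cannot be lowered while the stay is locked
- stay (a joint): turn of the stay's lower arm about its pivot on the chest, rad: 0 = locked straight (just past dead centre, against its stop), 0.06 = dead centre, beyond it the stay is broken and folds as the lid comes down, 0.9 about with the lid closed. It needs about 5 N at the knee; it stays where it is left
- knee (a point): place to press, on the axis of the knee roller, 50 mm out from the chest's -x end. Roller: steel, 22 mm in diameter, 60 mm long, along the chest's x, ending 24 mm further out. Locked, it is about 149 mm above the bench. Pushed down (and towards the hinge side) it breaks the stay: the lower arm is 132 mm long and turns about a pivot at y = 43, z = 45 mm in the chest's frame
- solvent: bystander: amber bottle, 60 mm in diameter, 130 mm high; origin under its centre
- brushes: bystander: white pot 72 mm in diameter with brushes, 170 mm high in all; origin under its centre
- tin: bystander: flat metal can 64 mm in diameter, 45 mm high; origin under its centre
Things that resemble listed ones, but are neither listed nor needed, are in the scene too. What is shaped like the part that bears spool1_c but orange is not meant.

How it is judged:
On the way, in this order (a step that is already met when the one before it is completed fails the run):
1. every empty core lies in the tray and every spool is home on a spindle, while the stay is still locked ((horizontal distance between spool0_c and spindle0 below 0.01 m or horizontal distance between spool0_c and spindle1 below 0.01 m or horizontal distance between spool0_c and spindle2 below 0.01 m or horizontal distance between spool0_c and spindle3 below 0.01 m) and z of each of spool0_c, spool1_c, spool2_c, spool3_c in the frame of chest below 0.07 m and angle between each of spool0_c, spool1_c, spool2_c, spool3_c's own z axis and vertical below 0.15 rad and (horizontal distance between spool1_c and spindle0 below 0.01 m or horizontal distance between spool1_c and spindle1 below 0.01 m or horizontal distance between spool1_c and spindle2 below 0.01 m or horizontal distance between spool1_c and spindle3 below 0.01 m) and (horizontal distance between spool2_c and spindle0 below 0.01 m or horizontal distance between spool2_c and spindle1 below 0.01 m or horizontal distance between spool2_c and spindle2 below 0.01 m or horizontal distance between spool2_c and spindle3 below 0.01 m) and (horizontal distance between spool3_c and spindle0 below 0.01 m or horizontal distance between spool3_c and spindle1 below 0.01 m or horizontal distance between spool3_c and spindle2 below 0.01 m or horizontal distance between spool3_c and spindle3 below 0.01 m) and x of core0_c in the frame of tray between -0.085 and 0.085 m and y of core0_c in the frame of tray between -0.06 and 0.06 m and z of core0_c in the frame of tray between 0 and 0.06 m and x of core1_c in the frame of tray between -0.085 and 0.085 m and y of core1_c in the frame of tray between -0.06 and 0.06 m and z of core1_c in the frame of tray between 0 and 0.06 m and x of core2_c in the frame of tray between -0.085 and 0.085 m and y of core2_c in the frame of tray between -0.06 and 0.06 m and z of core2_c in the frame of tray between 0 and 0.06 m and x of core3_c in the frame of tray between -0.085 and 0.085 m and y of core3_c in the frame of tray between -0.06 and 0.06 m and z of core3_c in the frame of tray between 0 and 0.06 m and value of joint stay below 0.05 rad), for 0.2 s.
2. the stay is broken at its knee, the lid still up (value of joint stay above 0.15 rad and value of joint lid below 0.8 rad), for 0.1 s.
At the end, for the whole second after the job is handed in: every spool present is upright (under 0.15 rad) on a spindle, its axis within 10 mm of the spindle's foot, its own foot within 6 mm of the inner floor; every core present is inside the tray; all at rest; the lid is shut (above 1.645 rad, under 10 mm gap) and still ((horizontal distance between spool0_c and spindle0 below 0.01 m or horizontal distance between spool0_c and spindle1 below 0.01 m or horizontal distance between spool0_c and spindle2 below 0.01 m or horizontal distance between spool0_c and spindle3 below 0.01 m) and z of each of spool0_c, spool1_c, spool2_c, spool3_c in the frame of chest below 0.07 m and angle between each of spool0_c, spool1_c, spool2_c, spool3_c's own z axis and vertical below 0.15 rad and (horizontal distance between spool1_c and spindle0 below 0.01 m or horizontal distance between spool1_c and spindle1 below 0.01 m or horizontal distance between spool1_c and spindle2 below 0.01 m or horizontal distance between spool1_c and spindle3 below 0.01 m) and (horizontal distance between spool2_c and spindle0 below 0.01 m or horizontal distance between spool2_c and spindle1 below 0.01 m or horizontal distance between spool2_c and spindle2 below 0.01 m or horizontal distance between spool2_c and spindle3 below 0.01 m) and (horizontal distance between spool3_c and spindle0 below 0.01 m or horizontal distance between spool3_c and spindle1 below 0.01 m or horizontal distance between spool3_c and spindle2 below 0.01 m or horizontal distance between spool3_c and spindle3 below 0.01 m) and x of core0_c in the frame of tray between -0.085 and 0.085 m and y of core0_c in the frame of tray between -0.06 and 0.06 m and z of core0_c in the frame of tray between 0 and 0.06 m and x of core1_c in the frame of tray between -0.085 and 0.085 m and y of core1_c in the frame of tray between -0.06 and 0.06 m and z of core1_c in the frame of tray between 0 and 0.06 m and x of core2_c in the frame of tray between -0.085 and 0.085 m and y of core2_c in the frame of tray between -0.06 and 0.06 m and z of core2_c in the frame of tray between 0 and 0.06 m and x of core3_c in the frame of tray between -0.085 and 0.085 m and y of core3_c in the frame of tray between -0.06 and 0.06 m and z of core3_c in the frame of tray between 0 and 0.06 m and linear speed of each of spool0, spool1, spool2, spool3, core0, core1, core2, core3 below 0.02 m/s and value of joint lid above 1.645 rad and velocity of joint lid below 0.05 rad/s); the robot touches nothing.
It fails at once if a bystander was shifted more than 40 mm or tipped over ((distance of solvent from where it was at the start of the episode above 0.04 m or angle between solvent's own z axis and vertical above 0.5 rad) or (distance of brushes from where it was at the start of the episode above 0.04 m or angle between brushes's own z axis and vertical above 0.5 rad) or (distance of tin from where it was at the start of the episode above 0.04 m or angle between tin's own z axis and vertical above 0.5 rad)).
It fails at once if the lid was slammed (faster than 2.5 rad/s) (velocity of joint lid above 2.5 rad/s).
Of core0, core1, core2, core3 only 1 to 2 are there at a start; the rules pass over those that are not, and their reading is None.
Of spool0, spool1, spool2, spool3 only 3 to 4 are there at a start; the rules pass over those that are not, and their reading is None.
At some moment in a run one of spool0, spool1, spool2, spool3 may be knocked a few centimetres aside while the robot is not near it.
Once in a run the grip may slacken for a moment while it holds something.
It also fails if it takes over 210 s, if anything falls off the work surface, if the arm or the gripper's body presses on something with over 40 N, if the wrist force passes 120 N, or if a joint passes its speed limit or range.

## Working session

There is one attempt and no reset: what is moved stays moved. The work goes in short steps, Python scripts to look and compute and a shell command to move; the robot and the scene stay as the last step left them, time stands still between calls to the robot, and variables do not carry over. Pictures are saved under pics/ and viewed, at most 14 in all, crops included, and the job is handed in when it is done.

```bash
ls; mkdir -p pics; cat > h.py <<'E'
import numpy as np, cv2
from bench import sensors, vision, r
from scipy.spatial.transform import Rotation as R
def pic(name,fn):
    s=sensors.read_state(); im=vision.camera(name); cv2.imwrite('pics/'+fn,im[:,:,::-1]); return s,im
def model(name,s=None):
    m=vision.camera_model(name); f=192/np.tan(np.radians(m['vertical_fov'])/2)
    if name=='wrist':
        T=np.eye(4);T[:3,:3]=R.from_quat(s['eef_rot']).as_matrix();T[:3,3]=s['ee_pos']
        W=T@np.array(m['hand_eye'])
    else: W=np.linalg.inv(np.array(m['camera_from_world']))
    return m,f,W
def at(name,px,z,s=None):
    m,f,W=model(name,s); d=W[:3,:3]@[(px[0]-m['cx'])/f,(px[1]-m['cy'])/f,1]; o=W[:3,3]
    return o+d*(z-o[2])/d[2]
def proj(name,p,s=None):
    m,f,W=model(name,s); c=np.linalg.inv(W)@np.r_[p,1]; return c[:2]/c[2]*f+[m['cx'],m['cy']]
E
python3 - <<'E'
from h import *
s,_=pic('top','t0.png'); pic('side','s0.png')
print(s)
for n in('top','side','wrist'): print(n,vision.camera_model(n))
E
```

```text
pics
{'time': 0.0, 'joint_positions': array([-1.24355312,  0.33291564, -0.06467896,  1.4609474 ,  0.0215946 ,
        1.34987443, -0.08850178]), 'joint_vel': array([-0.00056456, -0.00017878,  0.00051762,  0.00084203, -0.00172569,
       -0.00130984, -0.00015792]), 'joint_torque': array([-1.21768251e-03, -6.23262548e+01,  2.34896393e-02, -3.89898098e+01,
       -6.15761708e-02,  3.97128391e-02,  1.43211200e-04]), 'ee_pos': array([0.2141029 , 0.58677558, 0.22172364]), 'eef_rot': array([ 1.74031751e-01,  9.84739775e-01, -7.18867122e-04, -9.29528566e-05]), 'ft_force': array([-0.04870029,  0.21990784, -0.00505306]), 'torque': array([ 2.11786711e-02,  1.98650061e-02, -6.52495707e-05]), 'grip_force': 0.0, 'width': 0.08664481220157054}
top {'vertical_fov': 50.45338970452168, 'cx': 258.14785516651483, 'cy': 192.53007003002907, 'camera_from_world': array([[ 0.01444026, -0.9998363 , -0.01090191,  0.00752035],
       [-0.99408452, -0.01318171, -0.10780632,  0.52473069],
       [ 0.10764497,  0.01239417, -0.99411214,  1.48554764],
       [ 0.        ,  0.        ,  0.        ,  1.        ]])}
side {'vertical_fov': 50.99743504535204, 'cx': 252.1532110020063, 'cy': 189.54907126941, 'camera_from_world': array([[ 0.73675175, -0.6760941 ,  0.0096757 , -0.38237498],
       [-0.35071545, -0.39433691, -0.84940984,  0.3540729 ],
       [ 0.57809647,  0.62241077, -0.52764506,  0.99307454],
       [ 0.        ,  0.        ,  0.        ,  1.        ]])}
wrist {'vertical_fov': 71.51221131304831, 'cx': 260.71195765228487, 'cy': 195.25398660576215, 'hand_eye': array([[ 2.71517265e-04, -9.69403429e-01, -2.45472846e-01,
         6.73380998e-02],
       [ 9.99999760e-01,  1.06568829e-04,  6.85244884e-04,
         5.43582205e-04],
       [-6.38118986e-04, -2.45472973e-01,  9.69403225e-01,
        -1.62996208e-01],
       [ 0.00000000e+00,  0.00000000e+00,  0.00000000e+00,
         1.00000000e+00]])}
```

View pics/t0.png

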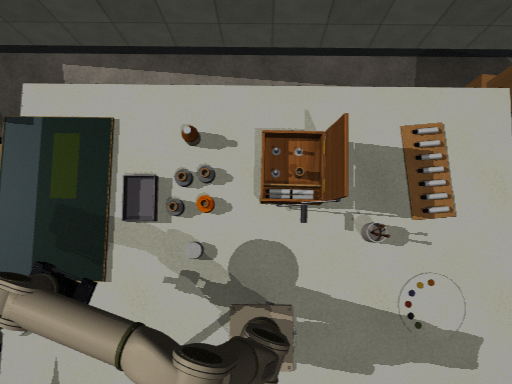

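View pics/s0.png

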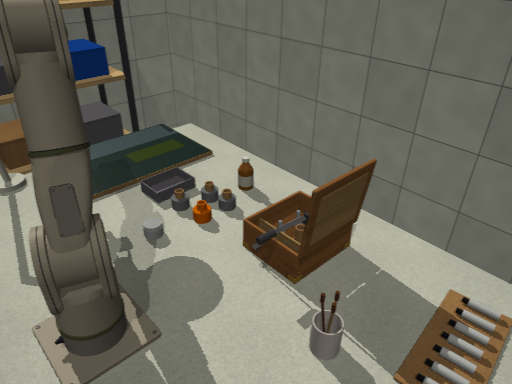

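The top view shows grey spools at about (184,177), (206,174) and (175,207), and an orange decoy at (205,204). The tray is at (140,198), the chest spans 261–325 × 130–203, and there looks to be a core near (299,171). I'll zoom in on these next.

```bash
python3 - <<'E'
from h import *
im=cv2.imread('pics/t0.png')
a=cv2.resize(im[120:220,250:355],None,fx=5.5,fy=5.5,interpolation=cv2.INTER_CUBIC)
cv2.imwrite('pics/t0c.png',a)
b=cv2.resize(im[115:265,115:235],None,fx=4,fy=4,interpolation=cv2.INTER_CUBIC)
cv2.imwrite('pics/t0d.png',b)
for n,p,z in [('sp',(184,177),.068),('sp',(206,174),.068),('sp',(175,207),.068),('or',(205,204),.068),('TL',(262,131),.105),('BL',(261,202),.105),('BR',(323,204),.105),('tr',(124,176),.045),('tr',(157,176),.045),('tr',(156,221),.045),('tr',(123,221),.045),('core',(299,171),.098),('knee',(304,213),.149),('tin',(194,250),.045),('solv',(187,127),.13)]:
    print(n,at('top',p,z).round(3))
E
```

```text
sp [0.574 0.285 0.068]
sp [0.586 0.205 0.068]
sp [0.464 0.314 0.068]
or [0.476 0.206 0.068]
TL [0.738 0.003 0.105]
BL [0.483 0.003 0.105]
BR [ 0.479 -0.214  0.105]
tr [0.578 0.512 0.045]
tr [0.579 0.39  0.045]
tr [0.413 0.387 0.045]
tr [0.411 0.508 0.045]
core [ 0.596 -0.13   0.098]
knee [ 0.444 -0.143  0.149]
tin [0.31  0.244 0.045]
solv [0.743 0.268 0.13 ]
```

View pics/t0c.png

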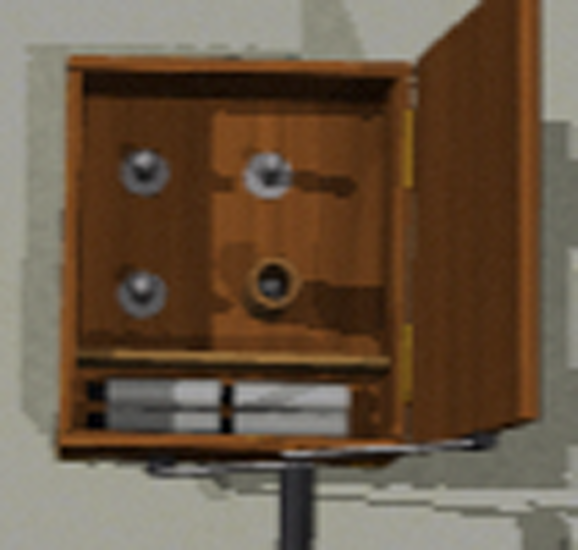

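View pics/t0d.png

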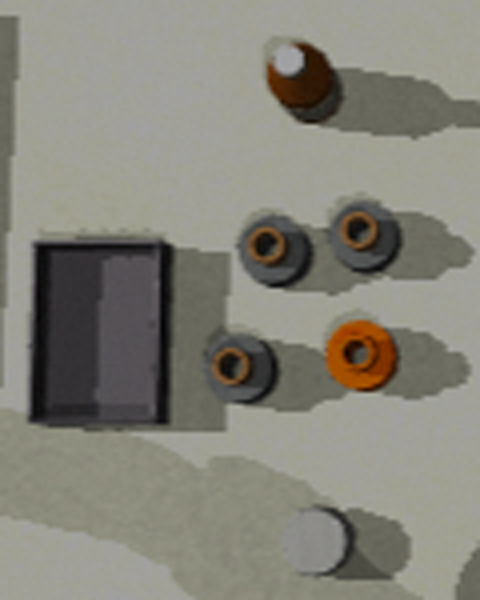

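One core on spindle0, three spools. I'll turn the tool so that tool x = world +y and tool y = world +x, then go over the chest.

```bash
python3 -m crank '[[[0,0,-1],1],[[0,0,-1],1],[[0,0,0],1],[[0,0,0],1],[[0,0,0],1],[[0,0,0],1],[[0,0,0],1],[[0,0,0],1],[[0,0,0],0.745],[[0,0,0],0]]' 1 30
python3 -m crank '[[[-1,0.6,0],0],[[-1,0.6,0],0],[[-1,0.6,0],0],[[-1,0.6,0],0],[[-1,0.6,0],0],[[-1,0.6,0],0],[[-1,0.6,0],0],[[-1,0.6,0],0],[[-1,0.6,0],0],[[-1,0.6,0],0],[[-1,0.6,0],0],[[-1,0.6,0],0]]'
python3 -m crank '[[[-1,0.6,0],0],[[-1,0.6,0],0],[[-1,0.6,0],0],[[-1,0.6,0],0],[[-1,0.6,0],0],[[-1,0.6,0],0],[[-1,0.6,0],0],[[-1,0.5,0],0],[[-1,0,0],0],[[-1,0,0],0],[[0,0,0],0]]'
python3 - <<'E'
from h import *
s,_=pic('wrist','w1.png'); print(s['ee_pos'],s['eef_rot'],s['time'])
E
```

```text
time: 1.35
ee_pos: [0.2141, 0.587, 0.2822]
eef_rot: [0.707, 0.707, -0.0, 0.0]
ft_force: [-0.4, 0.6, -0.4]
width: 0.087
grip_force: 0.0
time: 2.85
ee_pos: [0.4306, 0.2261, 0.2825]
eef_rot: [0.706, 0.708, 0.0, -0.0]
ft_force: [0.8, -0.2, 0.5]
width: 0.087
grip_force: 0.0
time: 4.22
ee_pos: [0.5707, -0.0758, 0.2826]
eef_rot: [0.708, 0.706, -0.0, 0.0]
ft_force: [-0.5, 0.4, 0.8]
width: 0.0869
grip_force: 0.0
[ 0.57071969 -0.07577384  0.28255127] [ 7.07761194e-01  7.06451645e-01 -3.10578737e-04  2.64441748e-04] 4.225
```

View pics/w1.png

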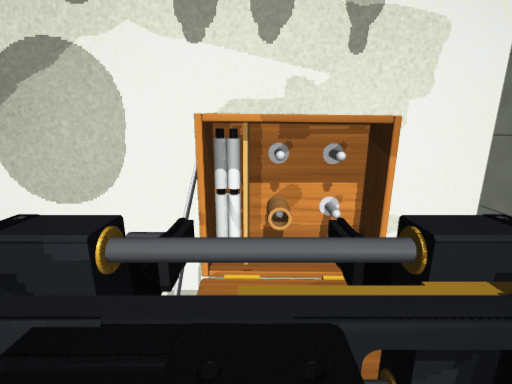

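The wrist view shows spindle tips at s2 (281,154), s3 (341,155) and s1 (334,209), and the core's top ring at (279,216).

```bash
python3 - <<'E'
from h import *
import pickle
s=dict(ee_pos=[0.57071969,-0.07577384,0.28255127],eef_rot=[7.07761194e-01,7.06451645e-01,-3.1e-04,2.64e-04])
for n,p,z in [('s2',(281,154),.076),('s3',(341,155),.076),('s1',(335,210),.076),('core',(279,216),.098),('c TL',(201,118),.105),('c TR',(396,119),.105)]: print(n,at('wrist',p,z,s).round(4))
for n,p in [('s2',(276.4,150)),('s3',(298.7,150.9))]: print(n,at('top',p,.076).round(4))
E
```

```text
s2 [ 0.5984 -0.0434  0.076 ]
s3 [ 0.681  -0.0449  0.076 ]
s1 [ 0.678  -0.1241  0.076 ]
core [ 0.5954 -0.1257  0.098 ]
c TL [0.4972 0.0034 0.105 ]
c TR [0.7367 0.0019 0.105 ]
s2 [ 0.6759 -0.0499  0.076 ]
s3 [ 0.6735 -0.131   0.076 ]
```

```bash
python3 -m crank '[[[-0.85,0.4,0],0],[[-0.85,0.4,0],0],[[0,0,1],0],[[0,0,1],0],[[0,0,1],0],[[0,0,1],0],[[0,0,0],0]]' 0.55
python3 - <<'E'
from h import *
s,_=pic('wrist','w2.png'); print(s['ee_pos'],s['eef_rot'],s['time'])
for z,p in[(.098,(.5954,-.1265))]: print(proj('wrist',[*p,z],s))
E
```

```text
time: 5.15
ee_pos: [0.5941, -0.122, 0.1605]
eef_rot: [0.706, 0.708, -0.001, -0.002]
ft_force: [1.9, -0.0, 0.3]
width: 0.0479
grip_force: 0.0
[ 0.59409983 -0.12197667  0.1604887 ] [ 0.70606955  0.70813938 -0.00114961 -0.0017571 ] 5.15
[262.82462739 211.74629515]
```

View pics/w2.png

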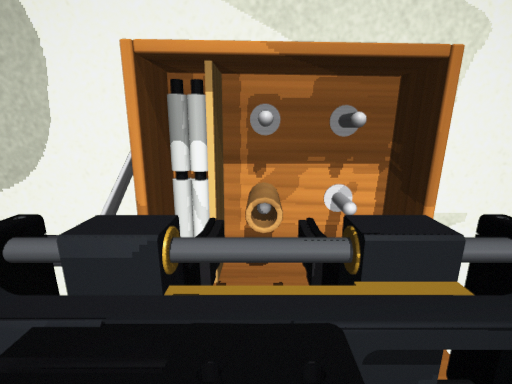

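The closer view shows the core ring at (264,215) and tips at s2 (266,118), s3 (359,118) and s1 (349,209). The core is nearly centred between the fingers.

```bash
python3 - <<'E'
from h import *
s=dict(ee_pos=[0.59409983,-0.12197667,0.1604887],eef_rot=[0.70606955,0.70813938,-0.00114961,-0.0017571])
for n,p,z in [('s2',(266,118),.076),('s3',(359,118),.076),('s1',(349,209),.076),('core',(264,215),.098),('f2',(265,119),.03),('f3',(344,121),.03),('f1',(338,198),.03)]: print(n,at('wrist',p,z,s).round(4))
print(sensors.read_state()['ee_pos'])
E
python3 -m crank '[[[0,0,1],0],[[0,0,0.95],0],[[0,0,1],0],[[0,0,0],0]]'
python3 -m crank '[[[0,0,0],0],[[0,0,0],0],[[0,0,0],0],[[0,0,0],0],[[0,0,0],0]]' 0 30
```

```text
s2 [ 0.5979 -0.0459  0.076 ]
s3 [ 0.6808 -0.0456  0.076 ]
s1 [ 0.679  -0.1303  0.076 ]
core [ 0.5965 -0.1295  0.098 ]
f2 [ 0.5975 -0.0453  0.03  ]
f3 [ 0.6813 -0.0471  0.03  ]
f1 [ 0.6811 -0.1314  0.03  ]
[ 0.59501633 -0.1226231   0.16229022]
time: 5.7
ee_pos: [0.5948, -0.1231, 0.0737]
eef_rot: [0.707, 0.708, -0.0, -0.001]
ft_force: [0.9, -0.5, 0.6]
width: 0.048
grip_force: 0.0
time: 6.32
ee_pos: [0.5963, -0.124, 0.0756]
eef_rot: [0.707, 0.707, 0.001, 0.001]
ft_force: [0.6, 0.6, 8.1]
width: 0.0327
grip_force: 29.5
```

Spindles fit the 84 mm grid: s0 (.5965,-.1295), s1 (.680,-.130), s2 (.5975,-.0457), s3 (.681,-.046). The core is gripped, so I'll lift it and carry it to the tray.

```bash
python3 -m crank '[[[0,0,-0.5],0],[[0,0,-1],0],[[0,0,-1],0],[[0,0,-1],0],[[0,0,-1],0],[[0,0,-0.5],0],[[0,0,0],0]]' - 30
python3 -m crank '[[[1,-0.17,0],0],[[1,-0.17,0],0],[[1,-0.17,0],0],[[1,-0.17,0],0],[[1,-0.17,0],0],[[1,-0.17,0],0],[[1,-0.17,0],0],[[1,-0.17,0],0],[[1,-0.17,0],0],[[1,-0.17,0],0],[[1,-0.17,0],0],[[1,-0.17,0],0]]'
python3 -m crank '[[[1,-0.17,0],0],[[1,-0.17,0],0],[[1,-0.17,0],0],[[1,-0.17,0],0],[[1,-0.17,0],0],[[1,-0.17,0],0],[[1,-0.17,0],0],[[0,0,0],0],[[0,0,0],0]]'
python3 - <<'E'
from h import *
s,_=pic('wrist','w3.png'); print(s['ee_pos'],s['eef_rot'],s['time'])
pic('top','t3.png')
E
```

```text
time: 7.2
ee_pos: [0.5955, -0.124, 0.2249]
eef_rot: [0.707, 0.707, 0.001, 0.0]
ft_force: [-0.3, 0.5, -0.8]
width: 0.0331
grip_force: 29.5
time: 8.7
ee_pos: [0.5331, 0.2369, 0.2225]
eef_rot: [0.707, 0.707, -0.001, -0.0]
ft_force: [-0.4, 0.3, -0.4]
width: 0.0329
grip_force: 29.5
time: 9.82
ee_pos: [0.4984, 0.4451, 0.2229]
eef_rot: [0.707, 0.707, -0.001, 0.0]
ft_force: [0.7, -0.5, 0.2]
width: 0.0326
grip_force: 29.5
[0.49838488 0.44508019 0.22291739] [ 7.07374616e-01  7.06838183e-01 -9.04111625e-04  3.43964766e-04] 9.825
```

View pics/w3.png

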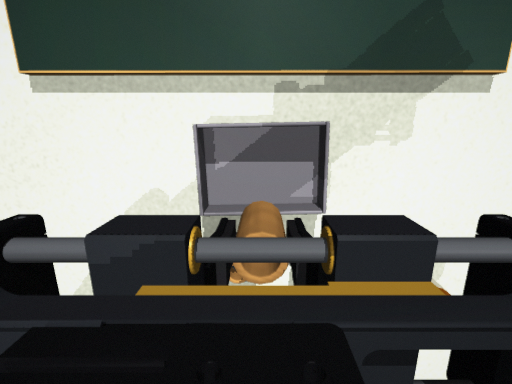

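The tray's outer corners are at (195,125), (329,123), (327,213) and (202,214), and the core is held between the fingers.

```bash
python3 - <<'E'
from h import *
s=dict(ee_pos=[0.49838488,0.44508019,0.22291739],eef_rot=[7.07374616e-01,7.06838183e-01,-9e-04,3.4e-04])
q=[at('wrist',p,.045,s) for p in((195,125),(329,123),(327,213),(202,214))]
print(np.round(q,4),np.mean(q,0))
E
```

```text
[[0.4167 0.5157 0.045 ]
 [0.5822 0.518  0.045 ]
 [0.5868 0.4015 0.045 ]
 [0.4191 0.4001 0.045 ]] [0.50120892 0.45884691 0.045     ]
```

```bash
python3 -m crank '[[[0.4,0,1],0],[[0,0,1],0],[[0,0,1],0],[[0,0,1],0],[[0,0,1],0],[[0,0,0.55],0],[[0,0,0],0]]' - 30
python3 -m crank '[[[0,0,0],0],[[0,0,0],0],[[0,0,0],0]]' 0.55 30
python3 -m crank '[[[0,0,-1],0],[[0,0,-1],0],[[0,0,-1],0],[[0,0,-1],0],[[0,0,-1],0],[[0,0,0],0]]'
python3 - <<'E'
from h import *
s,_=pic('top','t4.png'); print(s['ee_pos'],s['eef_rot'],s['time'])
im=cv2.imread('pics/t4.png');im=cv2.resize(im[115:265,115:270],None,fx=3.7,fy=3.7,interpolation=cv2.INTER_CUBIC);cv2.imwrite('pics/t4c.png',im)
E
```

```text
time: 10.8
ee_pos: [0.4981, 0.4573, 0.0568]
eef_rot: [0.707, 0.707, -0.001, 0.0]
ft_force: [-0.2, -0.3, -0.6]
width: 0.0339
grip_force: 2.9
time: 11.18
ee_pos: [0.4986, 0.4586, 0.0584]
eef_rot: [0.707, 0.707, 0.001, -0.0]
ft_force: [-0.6, -0.1, 0.3]
width: 0.0465
grip_force: 0.0
time: 11.92
ee_pos: [0.4994, 0.4589, 0.2108]
eef_rot: [0.707, 0.707, 0.003, -0.0]
ft_force: [0.1, -0.3, -0.1]
width: 0.0477
grip_force: 0.0
[0.49937977 0.45892427 0.21076908] [ 7.07150935e-01  7.07058059e-01  2.53654948e-03 -1.48956094e-04] 11.925
```

View pics/t4c.png

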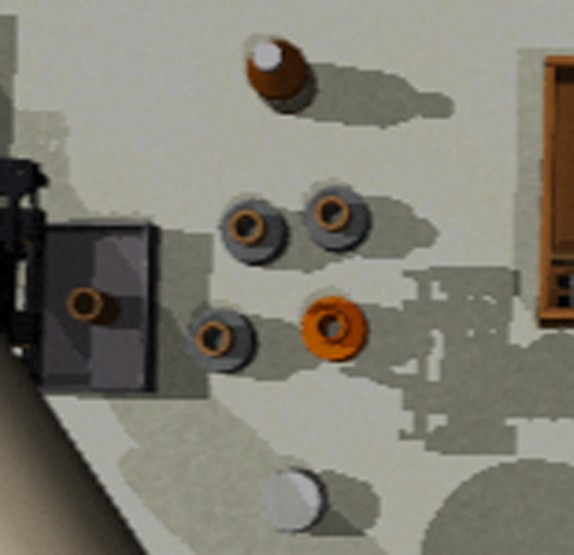

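The core stands in the tray. In the top image the spool tops are at A (172.6,206.4), B (181.5,176.4) and C (204.5,172.6). I'll go above A.

```bash
cat > core.py <<'E'
# find cardboard ring in a wrist picture near the expected place -> world
from h import *
import sys
def ring(guess,z=.068,rad=55):
    s,im=pic('wrist','ring.png'); u,v=proj('wrist',[*guess,z],s)
    hsv=cv2.cvtColor(im,cv2.COLOR_RGB2HSV); m=((hsv[...,0]>5)&(hsv[...,0]<25)&(hsv[...,1]>70)&(hsv[...,2]>50)).astype(np.uint8)
    k=np.zeros_like(m); cv2.circle(k,(int(u),int(v)),rad,1,-1); m&=k
    ys,xs=np.nonzero(m); print('expected',(u,v),'n',len(xs),'box',xs.min(),xs.max(),ys.min(),ys.max())
    return s,im,m
E
python3 -m crank '[[[-1,-0.2,0],0],[[-1,-0.2,0],0],[[-1,-0.2,0],0],[[-1,-0.2,0.5],0],[[-0.43,-0.13,1],0],[[0,0,0],0],[[0,0,0],0]]' 0.7
python3 - <<'E'
from core import *
for p in((172.6,206.4),(181.5,176.4),(204.5,172.6)): print(at('top',p,.068))
s,im,m=ring((.471,.326)); print(s['ee_pos'],s['eef_rot'])
cv2.imwrite('pics/w5.png',im[:,:,::-1])
E
```

```text
time: 12.85
ee_pos: [0.4705, 0.3262, 0.1631]
eef_rot: [0.707, 0.707, 0.0, -0.0]
ft_force: [0.5, 0.4, 0.1]
width: 0.0608
grip_force: 0.0
[0.4658017 0.3225773 0.068    ]
[0.57564718 0.29416763 0.068     ]
[0.59069833 0.21071951 0.068     ]
expected (np.float64(261.5563695358577), np.float64(197.69337690798451)) n 708 box 241 273 177 213
[0.47045247 0.32622926 0.16311611] [ 7.06855212e-01  7.07358214e-01  2.48783180e-04 -6.38872441e-05]
```

View pics/w5.png

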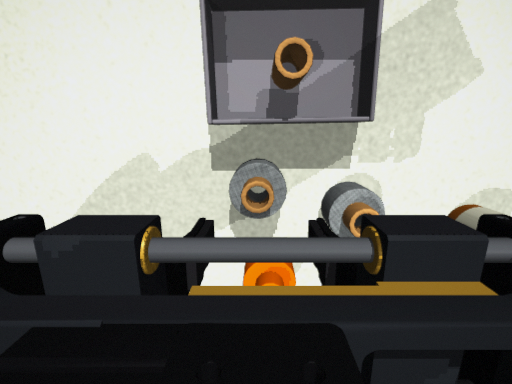

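Spool A's ring is at (257.5,195.5), about 4 mm toward −x of the expected position. Descending and gripping it.

```bash
python3 -m crank '[[[0.05,-0.12,1],0],[[0,0,1],0],[[0,0,1],0],[[0,0,0.85],0],[[0,0,0],0],[[0,0,0],0]]' 0.7
python3 -m crank '[[[0,0,0],0],[[0,0,0],0],[[0,0,0],0],[[0,0,0],0],[[0,0,0],0],[[0,0,0],0]]' 0 40
python3 -m crank '[[[0,0,-0.5],0],[[0,0,-1],0],[[0,0,-1],0],[[0,0,-1],0],[[0,0,-1],0],[[0,0,-1],0],[[0,0,0],0]]'
python3 - <<'E'
from h import *
pic('top','t6.png'); pic('wrist','w6.png')
E
```

```text
time: 13.65
ee_pos: [0.4676, 0.3277, 0.0484]
eef_rot: [0.707, 0.707, 0.001, 0.0]
ft_force: [0.5, -0.1, 0.5]
width: 0.0611
grip_force: 0.0
time: 14.4
ee_pos: [0.4669, 0.3269, 0.0473]
eef_rot: [0.707, 0.707, 0.0, -0.0]
ft_force: [-0.9, 0.1, 4.2]
width: 0.0333
grip_force: 40.0
time: 15.28
ee_pos: [0.4677, 0.3273, 0.2147]
eef_rot: [0.707, 0.707, 0.002, -0.0]
ft_force: [-0.5, 0.4, -1.3]
width: 0.0336
grip_force: 40.0
```

```bash
python3 -m crank '[[[-0.96,0.55,0],0],[[-0.96,0.55,0],0],[[-0.96,0.55,0],0],[[-0.96,0.55,0],0],[[-0.96,0.55,0],0],[[-0.96,0.55,0],0],[[-0.96,0.55,0],0],[[-0.96,0.55,0],0],[[-0.96,0.55,0],0],[[-0.96,0.55,0],0],[[-0.96,0.55,0],0],[[-0.96,0.55,0],0]]'
python3 -m crank '[[[-0.93,0.52,0],0],[[0,0,0],0],[[0,0,0],0],[[0,0,0],0]]'
python3 - <<'E'
from core import *
s,im=pic('wrist','w7.png'); print(s['ee_pos'],s['eef_rot'])
b=im[:,:,::-1].copy()
x,y,z=s['ee_pos']
for p in([.681,-.046,.076],[.681,-.046,.03],[x,y,z-.0475+.068],[.5975,-.0457,.076],[.680,-.1306,.076]):
    q=proj('wrist',p,s); print(q); cv2.drawMarker(b,tuple(int(v) for v in q),(255,0,255),0,12)
cv2.imwrite('pics/w7.png',b)
E
```

```text
time: 16.88
ee_pos: [0.6645, -0.0197, 0.2103]
eef_rot: [0.707, 0.707, -0.001, -0.001]
ft_force: [-0.9, 0.3, -1.7]
width: 0.0335
grip_force: 40.0
time: 17.38
ee_pos: [0.68, -0.0453, 0.2115]
eef_rot: [0.707, 0.708, -0.0, -0.001]
ft_force: [-1.1, -0.5, -2.4]
width: 0.0335
grip_force: 40.0
[ 0.68001317 -0.0453344   0.21153434] [ 7.06583632e-01  7.07629307e-01 -2.03108986e-05 -5.78356144e-04]
[261.94457408 189.18277333]
[261.81058632 181.41732498]
[261.27728914 247.79501987]
[189.20532506 188.79315556]
[260.92988157 256.50369971]
```

View pics/w7.png

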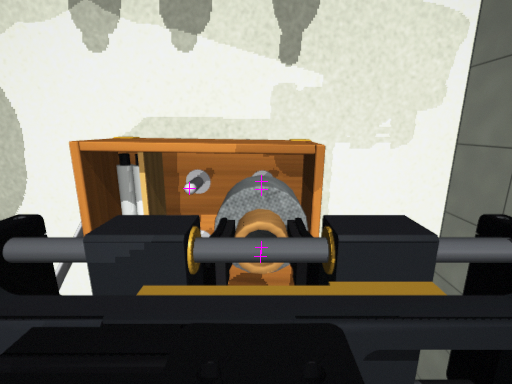

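Predicted tip markers match the picture. Descending gently, with a force check.

```bash
python3 -m crank '[[[0,0.03,1],0],[[0,0,0.8],0],[[0,0,0.3],0],[[0,0,0.3],0],[[0,0,0.3],0],[[0,0,0.3],0],[[0,0,0.3],0],[[0,0,0],0]]'
python3 - <<'E'
from h import *
print(sensors.read_state()['ft_force'],sensors.read_state()['ee_pos'])
E
```

```text
time: 18.42
ee_pos: [0.6808, -0.0467, 0.1121]
eef_rot: [0.707, 0.707, -0.0, -0.0]
ft_force: [-0.0, -0.7, -2.3]
width: 0.0333
grip_force: 40.0
[-0.01299012 -0.66946026 -2.25895811] [ 0.6808263  -0.04666406  0.11213817]
```

```bash
python3 -m crank '[[[0,0,0.3],0],[[0,0,0.3],0],[[0,0,0.3],0],[[0,0,0.2],0],[[0,0,0],0],[[0,0,0],0]]'
python3 -m crank '[[[0,0,0],0],[[0,0,0],0],[[0,0,0],0]]' 0.55
python3 -m crank '[[[0,0,-0.5],0],[[0,0,-1],0],[[0,0,-1],0],[[0,0,-1],0],[[0,0,-0.5],0],[[0,0,0],0]]'
python3 - <<'E'
from h import *
s,im=pic('wrist','w8.png'); print(s['ee_pos'],s['eef_rot'],s['time']); print(proj('wrist',[.681,-.046,.098],s))
E
```

```text
time: 19.18
ee_pos: [0.6815, -0.0468, 0.0803]
eef_rot: [0.707, 0.707, 0.0, 0.0]
ft_force: [-0.3, -0.6, -2.2]
width: 0.0334
grip_force: 40.0
time: 19.55
ee_pos: [0.6815, -0.0467, 0.0804]
eef_rot: [0.707, 0.707, 0.0, 0.0]
ft_force: [-0.2, 0.3, 0.2]
width: 0.0472
grip_force: 0.0
time: 20.3
ee_pos: [0.6817, -0.0469, 0.2012]
eef_rot: [0.707, 0.707, 0.001, 0.001]
ft_force: [0.1, -0.3, 0.0]
width: 0.0481
grip_force: 0.0
[ 0.68174545 -0.046874    0.20118648] [7.07142051e-01 7.07070806e-01 7.78680297e-04 6.22605446e-04] 20.3
[260.10197402 194.64619931]
```

View pics/w8.png

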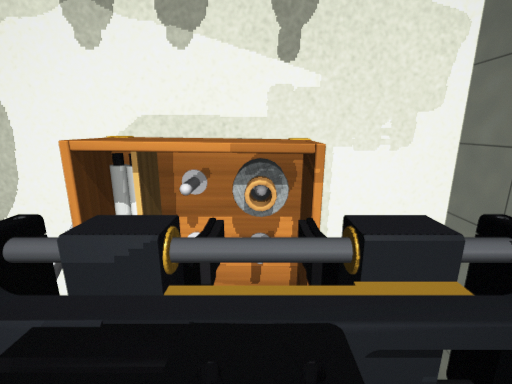

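The spool is home on spindle3, with its ring at (260,194) as predicted. Next is spool C, measured numerically from here on.

```bash
cat >> core.py <<'E'
def find(guess,z=.068,rad=45):
    s,im,m=ring(guess,z,rad); n,l,st,c=cv2.connectedComponentsWithStats(m)
    for i in range(1,n):
        x,y,w,h,a=st[i]
        if a>150: print('blob',st[i],at('wrist',(x+(w-1)/2,y+(h-1)/2),z,s).round(4))
    print('tcp',s['ee_pos'].round(4),s['eef_rot'].round(4),s['time'])
E
python3 -m crank '[[[1,-0.3,0],0],[[1,-0.3,0],0],[[1,-0.3,0],0],[[1,-0.3,0],0],[[1,-0.3,0],0],[[1,-0.3,0],0],[[1,-0.3,0.25],0],[[1,-0.4,0.5],0],[[0.7,-0.4,0.5],0],[[0,0,0],0],[[0,0,0],0]]' 0.7
python3 - <<'E'
from core import *
find((.596,.214))
E
```

```text
time: 21.72
ee_pos: [0.5945, 0.2131, 0.1623]
eef_rot: [0.707, 0.707, -0.0, 0.0]
ft_force: [1.4, -0.3, 0.6]
width: 0.0606
grip_force: 0.0
expected (np.float64(262.5808702594991), np.float64(196.73430685042175)) n 731 box 242 275 176 212
blob [242 176  34  37 731] [0.5919 0.2168 0.068 ]
tcp [0.5945 0.2131 0.1623] [ 7.074e-01  7.068e-01 -4.000e-04  2.000e-04] 21.725
```

```bash
python3 -m crank '[[[0.1,-0.08,1],0],[[0,0,1],0],[[0,0,1],0],[[0,0,0.85],0],[[0,0,0],0],[[0,0,0],0]]' 0.7
python3 -m crank '[[[0,0,0],0],[[0,0,0],0],[[0,0,0],0],[[0,0,0],0],[[0,0,0],0],[[0,0,0],0]]' 0 40
python3 -m crank '[[[0,0,-0.5],0],[[0,0,-1],0],[[0,0,-1],0],[[0,0,-1],0],[[0,0,-1],0],[[0,0,-1],0],[[0,0,0],0]]'
python3 -m crank '[[[-0.97,0.02,0],0],[[-0.97,0.02,0],0],[[-0.97,0.02,0],0],[[-0.97,0.02,0],0],[[-0.97,0.02,0],0],[[-0.97,0.02,0],0],[[-0.97,0.02,0],0],[[-0.97,0.02,0],0],[[-0.97,0.02,0],0],[[0,0,0],0],[[0,0,0],0],[[0,0,0],0]]'
```

```text
time: 22.52
ee_pos: [0.593, 0.2168, 0.0484]
eef_rot: [0.707, 0.707, 0.001, 0.0]
ft_force: [0.3, 0.3, 0.2]
width: 0.0609
grip_force: 0.0
time: 23.28
ee_pos: [0.5921, 0.2174, 0.0473]
eef_rot: [0.707, 0.707, 0.0, 0.0]
ft_force: [0.6, 0.3, 2.3]
width: 0.0324
grip_force: 39.9
time: 24.15
ee_pos: [0.593, 0.2173, 0.215]
eef_rot: [0.707, 0.707, 0.002, 0.001]
ft_force: [0.9, -1.0, -0.9]
width: 0.0322
grip_force: 39.9
time: 25.65
ee_pos: [0.5972, -0.0433, 0.2116]
eef_rot: [0.706, 0.708, -0.0, -0.0]
ft_force: [-0.1, -0.1, -0.8]
width: 0.0325
grip_force: 39.9
```

```bash
python3 -m crank '[[[-0.09,0,1],0],[[0,0,0.8],0],[[0,0,0.3],0],[[0,0,0.3],0],[[0,0,0.3],0],[[0,0,0.3],0],[[0,0,0.3],0],[[0,0,0],0]]'
python3 -m crank '[[[0,0,0.3],0],[[0,0,0.3],0],[[0,0,0.3],0],[[0,0,0.2],0],[[0,0,0],0],[[0,0,0],0]]'
python3 -m crank '[[[0,0,0],0],[[0,0,0],0],[[0,0,0],0]]' 0.55
python3 -m crank '[[[0,0,-0.5],0],[[0,0,-1],0],[[0,0,-1],0],[[0,0,-1],0],[[0,0,-0.5],0],[[0,0,0],0]]'
python3 - <<'E'
from core import *
find((.5975,-.0457),.098)
E
```

```text
time: 26.65
ee_pos: [0.5968, -0.0473, 0.1123]
eef_rot: [0.707, 0.707, -0.0, -0.0]
ft_force: [-0.4, 1.3, -1.2]
width: 0.0325
grip_force: 39.9
time: 27.4
ee_pos: [0.5974, -0.0474, 0.0803]
eef_rot: [0.707, 0.707, 0.0, 0.0]
ft_force: [0.4, -0.2, -1.8]
width: 0.0323
grip_force: 39.9
time: 27.78
ee_pos: [0.5974, -0.0473, 0.0803]
eef_rot: [0.707, 0.707, 0.0, 0.0]
ft_force: [-0.3, 0.1, -0.4]
width: 0.0465
grip_force: 0.0
time: 28.52
ee_pos: [0.5977, -0.0474, 0.201]
eef_rot: [0.707, 0.707, 0.001, 0.0]
ft_force: [0.6, -0.3, -0.1]
width: 0.048
grip_force: 0.0
expected (np.float64(260.6187606627576), np.float64(193.94739647287435)) n 4325 box 215 304 148 236
blob [ 215  148   90   89 3641] [ 0.5964 -0.0436  0.098 ]
blob [245 178  32  36 684] [ 0.5974 -0.0473  0.098 ]
tcp [ 0.5977 -0.0474  0.201 ] [7.071e-01 7.071e-01 8.000e-04 5.000e-04] 28.525
```

```bash
python3 -m crank '[[[0.97,-0.06,0],0],[[0.97,-0.06,0],0],[[0.97,-0.06,0],0],[[0.97,-0.06,0],0],[[0.97,-0.06,0],0],[[0.97,-0.06,0],0],[[0.97,-0.06,0],0],[[0.97,-0.06,0.2],0],[[0.97,-0.06,0.3],0],[[0.97,-0.06,0.5],0],[[0.97,-0.06,0.3],0],[[0.9,-0.05,0],0]]' 0.7
python3 -m crank '[[[0,0,0],0],[[0,0,0],0]]'
python3 - <<'E'
from core import *
find((.577,.300))
E
```

```text
time: 30.08
ee_pos: [0.5752, 0.3014, 0.1597]
eef_rot: [0.707, 0.707, -0.001, -0.0]
ft_force: [0.2, -0.3, -0.3]
width: 0.061
grip_force: 0.0
time: 30.32
ee_pos: [0.5765, 0.2992, 0.1615]
eef_rot: [0.707, 0.707, 0.0, 0.0]
ft_force: [-0.6, -1.1, 0.5]
width: 0.0607
grip_force: 0.0
expected (np.float64(261.43792593742444), np.float64(196.98816601813525)) n 727 box 245 278 178 214
blob [245 178  34  37 727] [0.5771 0.301  0.068 ]
tcp [0.5765 0.2992 0.1615] [7.074e-01 7.068e-01 2.000e-04 4.000e-04] 30.325
```

```bash
python3 -m crank '[[[0.04,0.02,1],0],[[0,0,1],0],[[0,0,1],0],[[0,0,0.8],0],[[0,0,0],0],[[0,0,0],0]]' 0.7
python3 -m crank '[[[0,0,0],0],[[0,0,0],0],[[0,0,0],0],[[0,0,0],0],[[0,0,0],0],[[0,0,0],0]]' 0 40
python3 -m crank '[[[0,0,-0.5],0],[[0,0,-1],0],[[0,0,-1],0],[[0,0,-1],0],[[0,0,-1],0],[[0,0,-1],0],[[0,0,0],0]]'
python3 -m crank '[[[-0.96,0.23,0],0],[[-0.96,0.23,0],0],[[-0.96,0.23,0],0],[[-0.96,0.23,0],0],[[-0.96,0.23,0],0],[[-0.96,0.23,0],0],[[-0.96,0.23,0],0],[[-0.96,0.23,0],0],[[-0.96,0.23,0],0],[[-0.96,0.23,0],0],[[-0.96,0.23,0],0],[[-0.96,0.23,0],0]]'
python3 -m crank '[[[-0.96,0.23,0],0],[[-0.96,0.23,0],0],[[-0.96,0.23,0],0],[[0,0,0],0],[[0,0,0],0],[[0,0,0],0]]'
```

```text
time: 31.12
ee_pos: [0.5775, 0.3006, 0.0485]
eef_rot: [0.707, 0.707, 0.001, 0.0]
ft_force: [0.6, 0.1, 1.0]
width: 0.0611
grip_force: 0.0
time: 31.88
ee_pos: [0.5769, 0.3011, 0.0473]
eef_rot: [0.707, 0.707, 0.0, 0.0]
ft_force: [1.0, 0.7, 1.9]
width: 0.0329
grip_force: 40.0
time: 32.75
ee_pos: [0.5774, 0.3012, 0.2149]
eef_rot: [0.707, 0.707, 0.002, 0.0]
ft_force: [-0.3, -0.1, -2.7]
width: 0.0323
grip_force: 40.0
time: 34.25
ee_pos: [0.6587, -0.0454, 0.2108]
eef_rot: [0.707, 0.707, -0.001, -0.001]
ft_force: [1.3, -0.0, -2.1]
width: 0.0326
grip_force: 40.0
time: 35.0
ee_pos: [0.68, -0.1295, 0.2117]
eef_rot: [0.707, 0.708, 0.0, -0.001]
ft_force: [-0.4, 0.7, -1.4]
width: 0.0325
grip_force: 40.0
```

```bash
python3 -m crank '[[[-0.02,0.02,1],0],[[0,0,0.8],0],[[0,0,0.3],0],[[0,0,0.3],0],[[0,0,0.3],0],[[0,0,0.3],0],[[0,0,0.3],0],[[0,0,0],0]]'
python3 -m crank '[[[0,0,0.3],0],[[0,0,0.3],0],[[0,0,0.3],0],[[0,0,0.2],0],[[0,0,0],0],[[0,0,0],0]]'
python3 -m crank '[[[0,0,0],0],[[0,0,0],0],[[0,0,0],0]]' 0.55
python3 -m crank '[[[0,0,-0.5],0],[[0,0,-1],0],[[0,0,-1],0],[[0,0,-1],0],[[0,0,-1],0],[[0,0,-1],0],[[0,0,-1],0],[[0,0,-0.5],0],[[0,0,0],0]]'
python3 - <<'E'
from core import *
find((.680,-.1303),.098)
E
```

```text
time: 36.0
ee_pos: [0.6802, -0.1315, 0.1121]
eef_rot: [0.707, 0.707, -0.0, -0.001]
ft_force: [0.6, -0.1, -1.9]
width: 0.0329
grip_force: 40.0
time: 36.75
ee_pos: [0.6808, -0.1317, 0.0803]
eef_rot: [0.707, 0.707, 0.0, 0.0]
ft_force: [-0.3, -0.8, -1.7]
width: 0.0326
grip_force: 40.0
time: 37.12
ee_pos: [0.6809, -0.1317, 0.0804]
eef_rot: [0.707, 0.707, 0.0, 0.0]
ft_force: [-0.5, -0.2, -0.0]
width: 0.0467
grip_force: 0.0
time: 38.25
ee_pos: [0.6809, -0.132, 0.2911]
eef_rot: [0.707, 0.707, 0.001, 0.001]
ft_force: [0.5, -0.5, -0.8]
width: 0.0477
grip_force: 0.0
expected (np.float64(259.99303771643685), np.float64(177.93397214323693)) n 5059 box 215 304 134 222
blob [ 215  134   90   89 4691] [ 0.6793 -0.1304  0.098 ]
blob [249 167  25  26 368] [ 0.6814 -0.1325  0.098 ]
tcp [ 0.6809 -0.132   0.2911] [7.072e-01 7.070e-01 5.000e-04 7.000e-04] 38.25
```

All three are home, with rings on the grid. Next I move out to the knee side and turn −90°, so the gripper's thin side faces the stay. Then I'll check the scene.

```bash
python3 -m crank '[[[0.1,-0.8,0],0],[[0.1,-0.8,0],0],[[0.1,-0.8,0],0],[[0.1,-0.8,0],0],[[0.1,-0.8,0],0],[[0.1,-0.8,0],0],[[0.1,-0.8,0],0],[[0.1,-0.8,0],0],[[0.1,-0.8,0],0],[[0.1,-0.8,0],0],[[0,-0.1,0],0],[[0,0,0],0]]' 0
python3 -m crank '[[[0,0,0],-1],[[0,0,0],-1],[[0,0,0],-1],[[0,0,0],-1],[[0,0,0],-1],[[0,0,0],-1],[[0,0,0],-1],[[0,0,0],-1],[[0,0,0],-1],[[0,0,0],-1],[[0,0,0],-1],[[0,0,0],-0.25]]'
python3 - <<'E'
from h import *
s,t=pic('top','t9.png'); _,d=pic('side','s9.png'); print(s['ee_pos'],s['eef_rot'],s['joint_positions'],s['time'])
a=cv2.resize(t[110:260,110:350],(800,500),interpolation=cv2.INTER_CUBIC)
cv2.imwrite('pics/t9c.png',a[:,:,::-1])
for p in ([.437,-.142,.149],):print(proj('top',p),proj('side',p))
E
```

```text
time: 39.8
ee_pos: [0.4379, -0.1015, 0.2896]
eef_rot: [0.707, 0.707, -0.0, -0.0]
ft_force: [-0.3, 0.0, 0.5]
width: 0.0004
grip_force: 0.0
time: 41.3
ee_pos: [0.4382, -0.1016, 0.2898]
eef_rot: [-0.0, 1.0, -0.0, -0.0]
ft_force: [-0.4, 0.9, -1.0]
width: 0.0006
grip_force: 0.0
[ 0.43815646 -0.10156382  0.28984186] [-4.25040063e-04  9.99999803e-01 -4.16037333e-04 -1.99546791e-04] [-0.81539244 -0.21216911  0.8309678   1.82132172  0.1578697   1.46619216
  1.55923582] 41.3
[303.59057127 214.96638071] [265.97336489 238.15472083]
```

View pics/t9c.png

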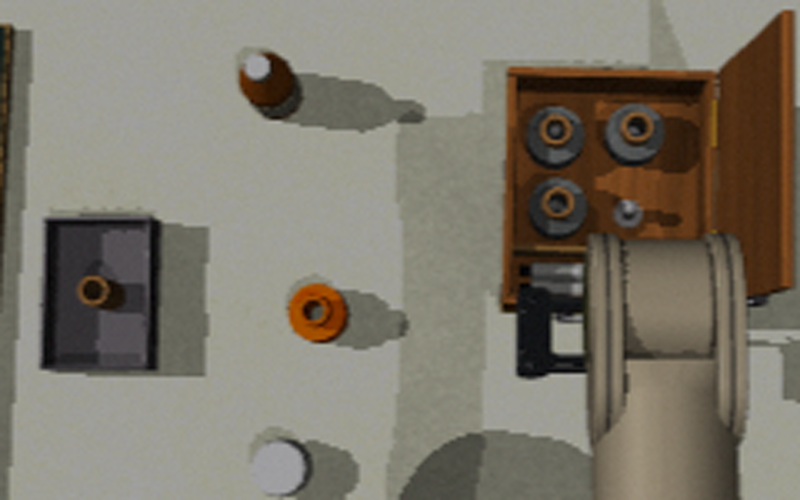

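All three spools are home and the core is in the tray, with the bystanders untouched. Now I break the knee by pushing the roller's +y side in −y and down.

```bash
python3 -m crank '[[[0,-0.1,1],0],[[0,-0.05,1],0],[[0,0,1],0],[[0,0,1],0],[[0,0,1],0],[[0,0,0],0],[[0,0,0],0]]' 0
python3 -m crank '[[[0,-0.17,0.12],0],[[0,-0.17,0.12],0],[[0,-0.17,0.12],0],[[0,-0.17,0.12],0],[[0,0,0],0]]'
python3 -m crank '[[[0,-0.17,0.15],0],[[0,-0.17,0.15],0],[[0,-0.17,0.15],0],[[0,-0.17,0.15],0],[[0,0,0],0]]'
python3 -m crank '[[[0,-0.17,0.15],0],[[0,-0.17,0.15],0],[[0,0,0],0],[[0,0,0],0]]'
python3 - <<'E'
from h import *
_,d=pic('side','s10.png'); cv2.imwrite('pics/s10c.png',cv2.resize(d[140:300,220:400],None,fx=3.3,fy=3.3,interpolation=cv2.INTER_CUBIC)[:,:,::-1])
E
```

```text
time: 42.28
ee_pos: [0.4383, -0.1063, 0.141]
eef_rot: [0.001, 1.0, -0.0, 0.0]
ft_force: [1.2, -0.6, 1.4]
width: 0.0007
grip_force: 0.0
time: 42.9
ee_pos: [0.4374, -0.127, 0.1253]
eef_rot: [0.0, 1.0, -0.0, -0.0]
ft_force: [-0.9, 0.5, -0.1]
width: 0.0003
grip_force: 0.0
time: 43.52
ee_pos: [0.4376, -0.1457, 0.1068]
eef_rot: [-0.0, 1.0, 0.001, -0.0]
ft_force: [2.5, 8.1, -5.3]
width: 0.0007
grip_force: 3.9
time: 44.02
ee_pos: [0.4374, -0.153, 0.0972]
eef_rot: [-0.001, 1.0, 0.002, -0.001]
ft_force: [4.6, 18.0, -11.1]
width: 0.0004
grip_force: 8.9
```

View pics/s10c.png

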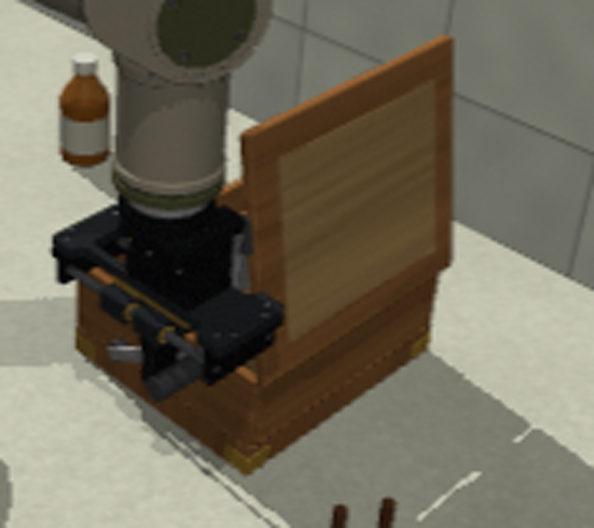

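```bash
python3 - <<'E'
from h import *
for st in (0,.1,.2,.3,.4,.5):
    a=np.arcsin(81.3/132)+st; y=-.061-.132*np.sin(a); z=.045+.132*np.cos(a)
    q=proj('side',[.413,y,z]); print(st,round(y,3),round(z,3),q,(q-[220,140])*3.3)
# lid angle: free edge corner near x-end (outer), x=.487
for th in (97,90,85,80,70,60):
    t=np.radians(th); H=np.array([-.216,.105]); e=H+.224*np.array([np.cos(t),np.sin(t)]); 
    print(th,(proj('side',[.487,*e])-[220,140])*3.3,(proj('side',[.743,*e])-[220,140])*3.3)
E
```

```text
0 -0.142 0.149 [259.54662824 242.02648434] [130.50387318 336.68739832]
0.1 -0.152 0.14 [262.08065121 246.37577376] [138.86614898 351.04005341]
0.2 -0.161 0.131 [264.37287303 250.84733646] [146.43048101 365.79621033]
0.3 -0.169 0.12 [266.39305548 255.38315732] [153.09708307 380.76441914]
0.4 -0.176 0.109 [268.1153125  259.92417837] [158.78053124 395.74978862]
0.5 -0.182 0.097 [269.51864868 264.41157307] [163.41154066 410.55819112]
97 [307.48850672 165.1591514 ] [508.45550034  56.35543678]
90 [278.78777113 148.38732823] [480.66087097  43.3832502 ]
85 [258.64678408 139.11954864] [460.90750536  36.50617717]
80 [239.02244643 132.12342338] [441.45240673  31.62379303]
70 [201.98153566 124.82954434] [404.11257327  27.7287358 ]
60 [168.77033019 126.03762894] [369.82065822  31.2744076 ]
```

The lid is at about 82° and the stay at about 0.3, so the knee is broken. I back off, rise, and go round behind the lid.

```bash
python3 -m crank '[[[0,0.5,0],0],[[0,1,0],0],[[0,0,-1],0],[[0,0,-1],0],[[0,0,-1],0],[[0,0,-1],0],[[0,0,-1],0],[[0,0,-1],0],[[0,0,-0.6],0],[[0,0,0],0]]'
python3 -m crank '[[[0,-1,0],0],[[0,-1,0],0],[[0,-1,0],0],[[0,-1,0],0],[[0,-1,0],0],[[0,-1,0],0],[[0,-1,0],0],[[0,-0.2,0],0],[[0,0,0],0]]'
python3 -m crank '[[[-1,0,0],0],[[-1,0,0],0],[[-1,0,0],0],[[-1,0,0],0],[[-1,0,0],0],[[-1,0,0],0],[[0,0,0],0],[[0,0,0],0]]'
python3 - <<'E'
from h import *
s,_=pic('side','s11.png'); print(s['joint_positions'])
H=np.array([-.216,.105])
for th in range(95,-1,-10):
    t=np.radians(th); C=H+.195*np.array([np.cos(t),np.sin(t)])+.012*np.array([-np.sin(t),np.cos(t)]); print(th,(C-[.015,0]).round(3))
E
```

```text
time: 45.32
ee_pos: [0.4382, -0.1127, 0.297]
eef_rot: [0.0, 1.0, 0.0, 0.001]
ft_force: [-0.2, -0.0, -0.6]
width: 0.0006
grip_force: 0.0
time: 46.45
ee_pos: [0.437, -0.3283, 0.2959]
eef_rot: [0.001, 1.0, -0.0, -0.001]
ft_force: [-0.3, 0.0, 0.4]
width: 0.0005
grip_force: 0.0
time: 47.45
ee_pos: [0.6173, -0.3274, 0.2971]
eef_rot: [-0.0, 1.0, -0.0, 0.0]
ft_force: [-0.6, -0.5, 0.2]
width: 0.0001
grip_force: 0.0
[-0.15563032  0.65532965  1.04089478  1.14574154 -0.55443718  1.6168697
  2.32135057]
95 [-0.26   0.298]
85 [-0.226  0.3  ]
75 [-0.192  0.296]
65 [-0.159  0.287]
55 [-0.129  0.272]
45 [-0.102  0.251]
35 [-0.078  0.227]
25 [-0.059  0.198]
15 [-0.046  0.167]
5 [-0.038  0.134]
```

```bash
python3 -m crank '[[[0,0.9,0],0],[[0,0.9,0],0],[[0,0.9,0],0],[[0,0.6,0],0],[[0,0.4,0],0],[[0,0.38,0.04],0],[[0,0.38,0.04],0],[[0,0.38,0.04],0],[[0,0.37,0.1],0],[[0,0.37,0.1],0],[[0,0.37,0.1],0],[[0,0,0],0]]'
python3 -m crank '[[[0,0.33,0.17],0],[[0,0.33,0.17],0],[[0,0.33,0.17],0],[[0,0.3,0.23],0],[[0,0.3,0.23],0],[[0,0.3,0.23],0],[[0,0,0],0]]'
python3 -m crank '[[[0,0.27,0.27],0],[[0,0.27,0.27],0],[[0,0.27,0.27],0],[[0,0.21,0.32],0],[[0,0.21,0.32],0],[[0,0.21,0.32],0],[[0,0,0],0]]'
python3 - <<'E'
from h import *
s,_=pic('side','s12.png')
im=cv2.imread('pics/s12.png'); cv2.imwrite('pics/s12c.png',cv2.resize(im[100:300,200:400],None,fx=3,fy=3,interpolation=cv2.INTER_CUBIC))
E
```

```text
time: 49.0
ee_pos: [0.6179, -0.1477, 0.2836]
eef_rot: [-0.001, 1.0, 0.001, -0.0]
ft_force: [0.7, 0.2, -0.4]
width: 0.0002
grip_force: 0.0
time: 49.88
ee_pos: [0.6174, -0.0915, 0.2471]
eef_rot: [-0.001, 1.0, 0.0, -0.001]
ft_force: [0.2, 0.8, 0.3]
width: 0.0006
grip_force: 0.0
time: 50.75
ee_pos: [0.6173, -0.0487, 0.1939]
eef_rot: [-0.0, 1.0, 0.0, -0.001]
ft_force: [0.3, 0.5, -0.6]
width: 0.0004
grip_force: 0.0
```

View pics/s12c.png

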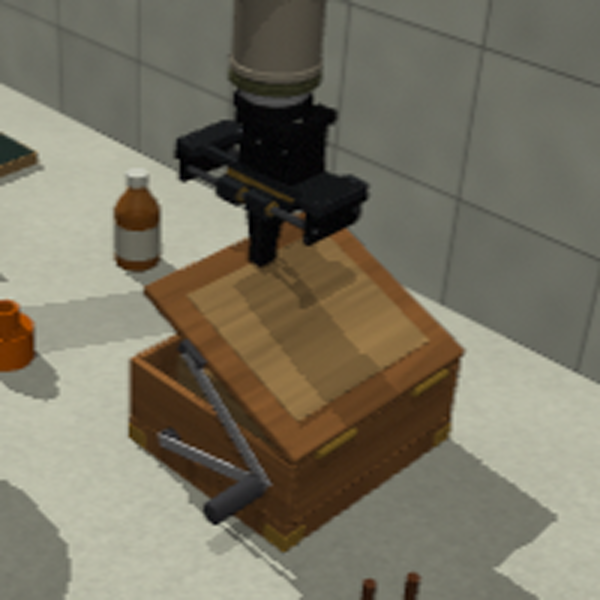

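The lid follows the finger and is at about 25°, with the stay folding. Pushing it the rest of the way down.

```bash
python3 -m crank '[[[0,0.14,0.34],0],[[0,0.14,0.34],0],[[0,0.14,0.34],0],[[0,0.09,0.36],0],[[0,0.09,0.36],0],[[0,0.06,0.3],0],[[0,0,0],0]]'
python3 -m crank '[[[0,0,0.15],0],[[0,0,0.15],0],[[0,0,0.15],0],[[0,0,0.1],0],[[0,0,0],0],[[0,0,0],0]]'
python3 - <<'E'
from h import *
for i in range(3): print(sensors.read_state()['ft_force'],sensors.read_state()['ee_pos'])
E
```

```text
time: 51.68
ee_pos: [0.6172, -0.0296, 0.1329]
eef_rot: [-0.0, 1.0, 0.0, -0.001]
ft_force: [0.8, -0.1, -0.6]
width: 0.0003
grip_force: 0.0
time: 52.42
ee_pos: [0.6178, -0.0298, 0.1175]
eef_rot: [-0.0, 1.0, 0.0, 0.0]
ft_force: [-1.0, 1.5, 5.7]
width: 0.0005
grip_force: 2.6
[-0.96439386  1.478812    5.66659695] [ 0.61775187 -0.0298351   0.11754325]
[-0.96439386  1.478812    5.66659695] [ 0.61775187 -0.0298351   0.11754325]
[-0.96439386  1.478812    5.66659695] [ 0.61775187 -0.0298351   0.11754325]
```

```bash
python3 -m crank '[[[0,0,0.06],0],[[0,0,0.06],0],[[0,0,0],0],[[0,0,0],0]]'
python3 -m crank '[[[0,0,0.06],0],[[0,0,0],0],[[0,0,0],0]]'
```

```text
time: 52.92
ee_pos: [0.6179, -0.0299, 0.1172]
eef_rot: [0.0, 1.0, 0.001, 0.0]
ft_force: [-15.8, 5.4, 37.2]
width: 0.0007
grip_force: 19.3
time: 53.3
ee_pos: [0.618, -0.0299, 0.117]
eef_rot: [0.0, 1.0, 0.002, 0.001]
ft_force: [-23.7, 7.8, 55.2]
width: 0.0002
grip_force: 27.7
```

Hard stop at z = .117, which is the closed lid's top. Retracting and taking a numeric check of the lid from the side camera before hand-in.

```bash
python3 -m crank '[[[0,0,-0.3],0],[[0,0,-1],0],[[0,0,-1],0],[[0,0,-1],0],[[0,0,-1],0],[[0,0,-1],0],[[0,0,0],0],[[0,0,0],0],[[0,0,0],0],[[0,0,0],0]]'
python3 - <<'E'
from h import *
s,im=pic('side','s13.png'); pic('top','t13.png')
# lid free-edge corner (x=.487, y=+.008): columns through edge, look for colour profile
for y in(.008,):
  for z in(.117,.105,.13,.15): print(z,proj('side',[.487,y,z]).round(1))
u,v=proj('side',[.487,.008,.117]).astype(int)
g=cv2.cvtColor(im,cv2.COLOR_RGB2HSV)
for c in (u+8,u+14,u+20): print(c,[(r_,*im[r_,c]) for r_ in range(v-18,v+16,2)])
E
```

```text
time: 54.55
ee_pos: [0.6174, -0.0299, 0.2702]
eef_rot: [0.0, 1.0, -0.0, -0.001]
ft_force: [0.6, 0.0, 0.0]
width: 0.0007
grip_force: 0.0
0.117 [242.9 216.2]
0.105 [243.  219.5]
0.13 [242.9 212.7]
0.15 [242.9 207.2]
250 [(198, np.uint8(144), np.uint8(145), np.uint8(130)), (200, np.uint8(145), np.uint8(146), np.uint8(132)), (202, np.uint8(147), np.uint8(148), np.uint8(133)), (204, np.uint8(146), np.uint8(147), np.uint8(132)), (206, np.uint8(146), np.uint8(147), np.uint8(132)), (208, np.uint8(176), np.uint8(175), np.uint8(157)), (210, np.uint8(179), np.uint8(180), np.uint8(161)), (212, np.uint8(152), np.uint8(131), np.uint8(105)), (214, np.uint8(130), np.uint8(85), np.uint8(45)), (216, np.uint8(127), np.uint8(84), np.uint8(44)), (218, np.uint8(124), np.uint8(83), np.uint8(44)), (220, np.uint8(124), np.uint8(82), np.uint8(43)), (222, np.uint8(64), np.uint8(41), np.uint8(21)), (224, np.uint8(73), np.uint8(47), np.uint8(24)), (226, np.uint8(66), np.uint8(43), np.uint8(20)), (228, np.uint8(65), np.uint8(42), np.uint8(21)), (230, np.uint8(64), np.uint8(41), np.uint8(21))]
256 [(198, np.uint8(
[... 994 characters left out ...]
, np.uint8(145), np.uint8(146), np.uint8(131)), (206, np.uint8(143), np.uint8(119), np.uint8(90)), (208, np.uint8(127), np.uint8(84), np.uint8(42)), (210, np.uint8(127), np.uint8(83), np.uint8(43)), (212, np.uint8(122), np.uint8(80), np.uint8(42)), (214, np.uint8(153), np.uint8(121), np.uint8(72)), (216, np.uint8(151), np.uint8(120), np.uint8(74)), (218, np.uint8(153), np.uint8(121), np.uint8(74)), (220, np.uint8(132), np.uint8(90), np.uint8(49)), (222, np.uint8(130), np.uint8(84), np.uint8(45)), (224, np.uint8(137), np.uint8(90), np.uint8(48)), (226, np.uint8(132), np.uint8(87), np.uint8(45)), (228, np.uint8(113), np.uint8(75), np.uint8(38)), (230, np.uint8(62), np.uint8(56), np.uint8(54))]
```

The corner lines up with z = .117, so the lid is shut with no gap or spring-back.

```bash
python3 - <<'E'
from h import *
print(r.close_job())
E
```

```text
the job is handed in; nothing more can be done
None
```

Job handed in at about 55 s: the one empty core is in the tray, all three spools are on spindles of their own, the stay was broken at its knee before the lid was lowered, and my checks show the lid shut and the bystanders untouched; the hand-in returned no verdict.

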